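# Air the wardrobe's moisture canister: lid on, half a turn, hold

## Task

Lift the white lid with the orange T-bar off its two-pronged hanging stand and set it into the mouth of the blue moisture canister, lugs down through the two notches until the lid sits flush. Then twist it clockwise (seen from above) against its spring to the green half-way mark, short of the red mark where it locks, and finish while still gripping the lid and holding it there: do not let go, the spring would turn it back. Leave the brush, the tin and the jar where they are.

Things in the scene. Friction and masses are not known exactly. Their poses are not given: they have to be found in the camera images.
- lid: White lid, 140 g, hanging level at the start. Origin: centre of the underside of its disc (the face that seats); z up. Disc 84 mm wide, 10 mm thick (z 0 to 10 mm). Below it a hub, 48 mm diameter, 18 mm deep. A 13 mm stem joins the disc to the T-bar above. x runs through the two lugs (orange stripes on the disc show them), y along the T-bar. A half turn about z gives the same lid.
- lid_bar (a point): Centre of the lid's orange T-bar, 63 mm above the lid's origin, axes as the lid's. The bar is 84 mm long along y, 16 mm wide along x, 16 mm high, its underside 45 mm above the disc. Grip it at its middle from above, the fingers closing along x.
- lid_lugs (a point): Centre of the hub's lower end, 18 mm below the lid's origin. Two orange lugs stand out from the hub along the lid's +x and -x, to 34 mm from the axis, 14 mm wide, 9 mm high (undersides level with this point).
- stand: Fixed stand with two level aluminium prongs. Origin on the table, below the hanging lid's axis (lid within 3 mm of it); z up. Prongs 10 mm wide at y = -28 and +28 mm (46 mm free between), from a post at x = +100 mm (no higher than the prongs, cross bar there) to free ends at x = -20 mm. Foot 155 x 90 x 8 mm, x from -40 to +115 mm. The T-bar lies across the prongs along y.
- prongs (a point): Midway between the prongs, on the level of their upper faces, 200 mm above the table; axes as the stand's. Lips 10 mm high at x = -20 to -14 and +14 to +20 mm keep the T-bar (6 mm play). To free the lid lift it 15 to 30 mm (at 35 mm the disc meets the prongs from below), then draw it out along the stand's -x by 100 mm or more.
- mouth (a point): Centre of the mouth of the fixed blue canister (110 mm wide), on top of its 6 mm flange, 110 mm above the table, z up. Opening 54 mm in diameter, with notches along +x and -x, 18 mm wide, to 40 mm from the axis. Lid goes in x along x (either way round), its origin seats here. Rim marks: white at the notches, green 0.7 rad clockwise of them, red 1.4 rad. It does not turn.
- twist (a joint): Turn of the black sprung collar below the flange, rad, clockwise from above. 0 at rest; 0.7 green mark; stop 1.4 (red, lock). Its 18 mm pockets under the notches take the lugs and turn with them, lagging the lid by up to 0.08 rad; the flange then keeps the lid from lifting. Spring torque 0.06 N m at 0, 0.165 at 0.7: let go, it turns back.
- brush: Bystander: shoe brush lying bristles down, 165 by 54 by 42 mm, dark wood and black; origin at the centre of its underside, x along its length.
- tin: Bystander: round shoe polish tin, 76 mm across, 27 mm high, brass lid; origin at the centre of its underside.
- jar: Bystander: amber jar with a wooden cap, 60 mm across, 85 mm high; origin at the centre of its underside.
Things that resemble listed ones, but are neither listed nor needed, are in the scene too. There is more than one size of the stand; the job needs the smallest.

How it is judged:
By the outcome, as a careful person would: the job done as asked, in the order asked, and still so for the second after the job is handed in, while the arm keeps its last pose, push and grip.
It also fails if it takes over 51 s, if anything falls off the work surface, if the arm or the gripper's body presses on something with over 40 N, if the wrist force passes 120 N, or if a joint passes its speed limit or range.

## Robot

A 7-joint arm with a two-finger parallel gripper is mounted at the origin on the work surface. World frame = base frame: x ahead of the robot, y to its left, z up, the work surface at z = 0. Lengths are in mm, angles in rad, forces in N, time in s.
With the tool pointing down it reaches from about 425 to 875 mm from the base axis. Payload 8.4 kg.
Tool frame: the origin (TCP) lies between the finger pads; the fingertips stand 19 mm ahead of it and the grasp point (between the pads) is the TCP; z points along the fingers, y is the direction in which the jaws open and shut (so a half turn about z gives the same grasp; the last joint's range is limited). The gripper opens to 85 mm and grips with 20 to 120 N. Pads are 22 mm wide; open, the fingers measure 114 mm over their backs; the gripper's body (76 mm by 85 mm) begins 54 mm behind the grasp point. The pads swing forward as they close: fully open they stand 13 mm farther back than shut.
Start: joints at [1.158, 0.333, 0.04, 1.465, -0.013, 1.343, -0.059], TCP at [200.616, -618.238, 250.308] pointing down, gripper open.
Joint ranges: [-2.58, 2.58], [-0.38, 2.09], [-1.3, 1.39], [0.25, 2.4], [-1.5, 4.64], [0.08, 2.09], [-2.65, 2.65]. Speed limits (rad/s): [2.22, 2.22, 2.79, 2.79, 3.14, 3.14, 3.14].

## Interface

Orientations are given as a rotation vector (axis times angle).
In Python, from plant import manip gives the robot as it stands.
- The arm moves only by the shell command python3 -m inch 'ROWS' [OPENING]. ROWS is a JSON object of lists of equal length, an entry for each row: "xyz": the shift along the world's x, y, z each as a share of 0.02 m, from -1 to 1, a list of three; "dr": the turn, a rotation vector about the world's x, y, z each as a share of 10 degrees, from -1 to 1, a list of three. In form: {"xyz": [[tx, ty, tz], ...], "dr": [[wx, wy, wz], ...]}. A call has 1 to 5 rows; each row shifts and turns the commanded pose from where the row before left it; what a row does not reach is not made up. A row lasts 1/8 s, in which the tool goes at most 62.5 mm and 10.7 degrees, less where a joint would pass 70% of its speed; a pose out of reach is approached as far as the arm can. A call with a number of a shift or a turn outside -1 to 1 is refused whole. A call with a gripper value outside its range is refused whole. OPENING is the opening in per cent of the stroke, from 0 (shut) to 100 (fully open), set as the call begins (- or left out, the last holds). The fingers move at their own pace and stop on an object; the grip force is fixed at half the most. Time passes only in rows, so rows that do not move let the fingers close. It gives the time, the measured TCP pose, the force and the opening at its end, in the units of the state.
- manip.get_state(): the state, without advancing time (a new reading comes with each control period).
- manip.snapshot(name): name is "scene" or "top"; returns a dict with "color" (400x640x3 uint8, red, green, blue), "range_z" (400x640 float32, mm along the optical axis (not along the pixel's ray), 0 where there is no reading), "camera_matrix" (3x3 intrinsics, pixels), "dist" ([k1, k2, p1, p2, k3] as OpenCV has them; the pictures are not rectified), "world_from_camera" (4x4, takes a point from camera to world coordinates). Camera axes: x right, y down, z forward; pixel columns grow to the right and rows downward; lengths in mm; the calibration is good to about 2 mm. A picture is of the moment at which its call begins.
- manip.finish_job(): hands the job in, once; it reports no verdict.
Trained networks look in the newest picture that a camera, given by its name, has taken for a name from the list of things; names that differ only in an ending like _2 or _b are one class to them, and where a whole thing is asked for, a point or a joint stands for the part that bears it (a point fixed in the world has none). Each returns a list of dicts, best first, with "confidence" (0 to 1); they miss things now and then, are a little off and sometimes report something else, mostly with a low value. They report only what shows in the picture. A call takes as long as a camera call. They do not tell look-alikes from the thing itself.
- manip.recognise(camera, query): "at" ([x, y, z] in mm, in world coordinates, good to about 4 mm: the middle of the surface that is visible of it).
The state is a dict: "time": time; "q": joint angles; "joint_vel": joint speeds; "joint_torque": joint torques, N m; "position": TCP position; "orientation": TCP orientation; "contact_force": force on the tool from outside, world axes, zero at the start; "ft_torque": the same for the moment, N m; "finger_gap": finger opening in mm.
Only numpy, scipy, OpenCV 4.12 (cv2) and the standard library are available. Lean on these libraries where they do the work, as an engineer would, in place of code of your own. Each camera call takes 0.05 s, during which the arm holds its last target.

## Working session

There is one attempt and no reset: what is moved stays moved. The work goes in short steps, Python scripts to look and compute and a shell command to move; the robot and the scene stay as the last step left them, time stands still between calls to the robot, and variables do not carry over. Pictures are saved under pics/ and viewed, and the job is handed in when it is done.

```bash
ls; mkdir -p pics; python3 - <<'E'
from plant import manip
import cv2,numpy as np
for c in ["scene","top"]:
    s=manip.snapshot(c)
    cv2.imwrite(f"pics/{c}0.png",s["color"][:,:,::-1])
    np.savez(f"{c}0.npz",**s)
    print(c,s["camera_matrix"].tolist(),s["dist"],s["world_from_camera"].round(3).tolist())
    for q in ["lid","lid_bar","stand","mouth","twist","brush","tin","jar"]:
        try: print(q,[(np.round(d["at"]).tolist(),round(d["confidence"],2)) for d in manip.recognise(c,q)])
        except Exception as e: print(q,e)
print(manip.get_state())
E
```

```text
pics
scene [[422.67492162705565, 0.0, 318.3194438181292], [0.0, 422.67492162705565, 195.71616623466107], [0.0, 0.0, 1.0]] [0.03172067 0.         0.         0.         0.        ] [[-0.069, 0.63, -0.774, 1534.231], [0.998, 0.042, -0.055, 62.163], [-0.003, -0.776, -0.631, 988.988], [0.0, 0.0, 0.0, 1.0]]
lid [([580.0, -255.0, 153.0], 0.79), ([417.0, 404.0, 56.0], 0.66), ([746.0, 5.0, 28.0], 0.18)]
lid_bar [([583.0, -255.0, 156.0], 0.66)]
stand [([765.0, -432.0, 28.0], 0.72), ([656.0, -216.0, 9.0], 0.67), ([332.0, -293.0, 106.0], 0.61)]
mouth [([534.0, 211.0, 86.0], 0.85)]
twist [([479.0, 213.0, 89.0], 0.51)]
brush [([405.0, 9.0, 40.0], 0.61)]
tin [([742.0, 4.0, 30.0], 0.78), ([657.0, -220.0, 9.0], 0.18)]
jar []
top [[438.93683341131987, 0.0, 327.69864913208346], [0.0, 438.93683341131987, 198.8733573647058], [0.0, 0.0, 1.0]] [-0.04883355  0.          0.          0.          0.        ] [[-0.004, -0.993, 0.119, 284.711], [-1.0, 0.003, -0.01, -25.851], [0.01, -0.119, -0.993, 1647.175], [0.0, 0.0, 0.0, 1.0]]
lid [([573.0, -252.0, 155.0], 0.75)]
lid_bar [([568.0, -256.0, 154.0], 0.85), ([495
[... 356 characters left out ...]
ray([ 1.1578056 ,  0.3331763 ,  0.0399038 ,  1.46536788, -0.01340004,
        1.34334738, -0.05847831]), 'joint_vel': array([-4.25762892e-04, -1.28021912e-03,  7.34259393e-04, -1.62099823e-03,
        1.73714659e-03, -2.97108491e-05, -5.08703803e-04]), 'joint_torque': array([-8.34981402e-04, -6.58304286e+01,  1.36257615e+00, -4.05820942e+01,
        1.67785288e-02,  2.77539722e-03,  2.32449349e-05]), 'position': array([ 200.61041523, -618.23819544,  250.33901337]), 'orientation': array([-3.10297434e+00, -4.90857508e-01, -3.90639891e-07]), 'contact_force': array([0.15626918, 0.28821164, 0.00614451]), 'ft_torque': array([ 0.00960981,  0.07061434, -0.01058124]), 'finger_gap': 85.46992757718515}
```

View pics/scene0.png

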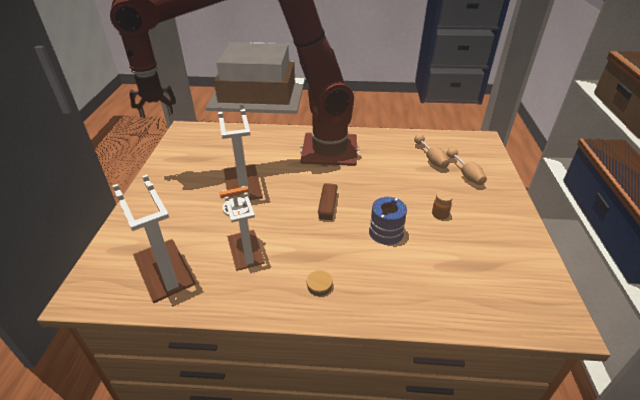

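View pics/top0.png

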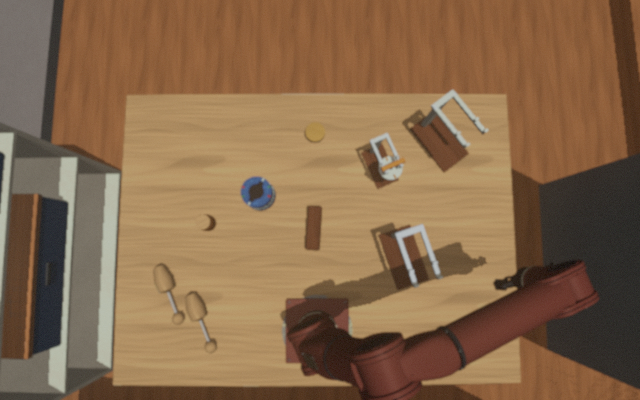

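The scene view shows the lid on the smallest stand at about (237,205) and the blue canister at about (388,220). In the top view they are at (390,165) and (257,193). I'll zoom in and measure with depth.

```bash
cat > h.py <<'E'
import numpy as np,cv2
def cloud(s):
    K=np.array(s["camera_matrix"]);d=np.array(s["dist"]);z=s["range_z"]
    h,w=z.shape;u,v=np.meshgrid(np.arange(w),np.arange(h))
    n=cv2.undistortPoints(np.stack([u,v],-1).reshape(-1,1,2).astype(np.float64),K,d).reshape(h,w,2)
    P=np.dstack([n*z[...,None],z]); T=np.array(s["world_from_camera"])
    W=P@T[:3,:3].T+T[:3,3]; W[z==0]=np.nan
    return W
def crop(s,u0,v0,w,h,f,name):
    c=s["color"][v0:v0+h,u0:u0+w,::-1]
    cv2.imwrite(name,cv2.resize(c,None,fx=f,fy=f,interpolation=cv2.INTER_NEAREST))
def project(s,P):
    T=np.linalg.inv(np.array(s["world_from_camera"]))
    P=np.atleast_2d(P).astype(float)
    r,_=cv2.Rodrigues(T[:3,:3])
    return cv2.projectPoints(P,r,T[:3,3],np.array(s["camera_matrix"]),np.array(s["dist"]))[0].reshape(-1,2)
E
python3 - <<'E'
from h import *
t=np.load("top0.npz");s=np.load("scene0.npz")
crop(t,350,120,75,75,8,"pics/a.png");crop(t,230,165,60,60,8,"pics/b.png")
crop(s,210,175,75,105,5,"pics/c.png");crop(s,360,190,60,60,8,"pics/d.png")
W=cloud(t)
c=t["color"].astype(int)
hsv=cv2.cvtColor(t["color"],cv2.COLOR_RGB2HSV)
m=np.zeros((400,640),bool);m[140:190,365:415]=1
o=m&(W[...,2]>190)
print("pts >190");
for v,u in zip(*np.where(o)): print(u,v,W[v,u].round(0),c[v,u],end=" | ")
E
```

```text
pts >190
370 140 [ 658. -184.  201.] [174 164 153] | 371 140 [ 658. -188.  199.] [181 181 176] | 372 140 [ 658. -191.  199.] [185 187 184] | 373 140 [ 658. -195.  198.] [187 190 186] | 374 140 [ 657. -198.  202.] [184 188 183] | 375 140 [ 657. -201.  203.] [185 189 185] | 376 140 [ 657. -204.  204.] [182 186 182] | 377 140 [ 658. -208.  199.] [177 181 176] | 378 140 [ 658. -211.  201.] [165 168 164] | 379 140 [ 658. -215.  200.] [154 157 152] | 387 140 [ 660. -243.  191.] [159 151 137] | 388 140 [ 657. -245.  203.] [171 174 167] | 389 140 [ 657. -249.  202.] [182 185 179] | 390 140 [ 659. -253.  197.] [183 181 170] | 370 141 [ 654. -184.  202.] [167 162 154] | 371 141 [ 654. -188.  200.] [179 182 181] | 372 141 [ 654. -191.  201.] [184 188 187] | 373 141 [ 654. -194.  202.] [184 188 185] | 374 141 [ 654. -198.  200.] [180 185 180] | 375 141 [ 655. -201.  199.] [178 181 176] | 376 141 [ 654. -204.  201.] [167 171 165] | 377 141 [ 655. -209.  196.] [154 158 152] | 388 141 [ 654. -245.  201.] [166 166 157] | 389 141 [ 655. -249.  199.] [180 183 177] | 390 141 [ 653. -252.  204.] [183 18
[... 13476 characters left out ...]
 170 [ 552. -221.  214.] [143 100  65] | 383 170 [ 552. -224.  214.] [162 117  67] | 384 170 [ 553. -228.  212.] [163 126  84] | 385 170 [ 555. -233.  199.] [164 139 118] | 386 170 [ 555. -236.  201.] [169 157 145] | 382 171 [ 551. -223.  201.] [123  96  76] | 384 171 [ 551. -229.  205.] [142 121 103] | 385 171 [ 550. -232.  208.] [157 150 141] | 386 171 [ 550. -235.  209.] [172 171 167] | 387 171 [ 550. -239.  207.] [177 181 174] | 384 172 [ 548. -230.  199.] [125 118 109] | 385 172 [ 548. -233.  202.] [148 146 142] | 386 172 [ 547. -235.  207.] [165 167 164] | 387 172 [ 547. -239.  206.] [174 176 171] | 385 173 [ 544. -232.  203.] [141 142 136] | 386 173 [ 545. -237.  197.] [161 165 159] |
```

```bash
python3 - <<'E'
import cv2,numpy as np
a=cv2.imread("pics/a.png");b=cv2.imread("pics/b.png")
cv2.imwrite("pics/ab.png",cv2.resize(np.hstack([a[:480,:],b]),(0,0),fx=.74,fy=.74) if 0 else np.hstack([a[:480,100:420],b]))
E
```

```text
(no output)
```

View pics/ab.png

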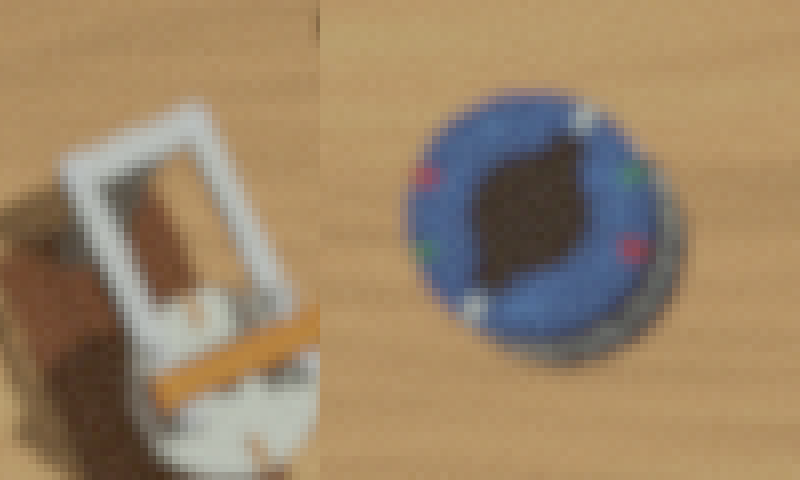

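View pics/c.png

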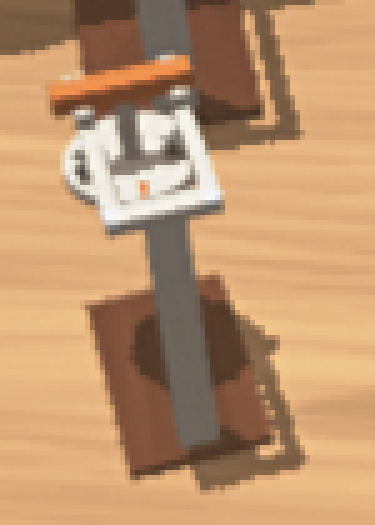

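View pics/d.png

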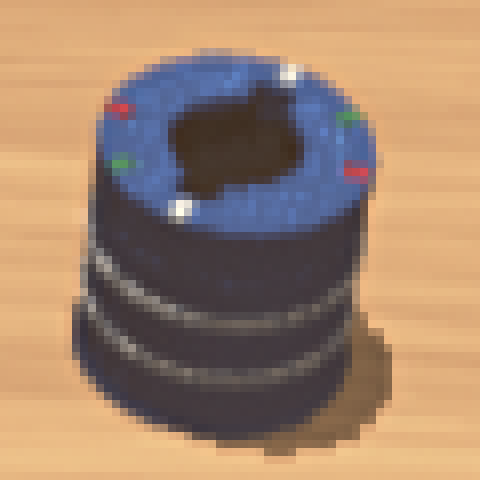

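```bash
cat >> h.py <<'E'
def plane(s,uv,z):
    K=np.array(s["camera_matrix"]);d=np.array(s["dist"]);T=np.array(s["world_from_camera"])
    n=cv2.undistortPoints(np.asarray(uv,float).reshape(-1,1,2),K,d).reshape(-1,2)
    D=np.c_[n,np.ones(len(n))]@T[:3,:3].T
    k=(z-T[2,3])/D[:,2]
    return T[:3,3]+D*k[:,None]
E
cat > meas.py <<'E'
from h import *
from scipy.ndimage import label
def sel(s,c,r,zlo,zhi):
    W=cloud(s); return W,(np.hypot(W[...,0]-c[0],W[...,1]-c[1])<r)&(W[...,2]>zlo)&(W[...,2]<zhi)
for nm in ["top","scene"]:
    s=np.load(f"{nm}0.npz"); hsv=cv2.cvtColor(s["color"],cv2.COLOR_RGB2HSV).astype(int)
    W,m=sel(s,(575,-257),60,207,228)
    o=m&(hsv[...,0]<22)&(hsv[...,1]>110)
    v,u=np.where(o); P=plane(s,np.c_[u,v],216)[:,:2]
    r=cv2.minAreaRect(P.astype(np.float32)); c=P.mean(0)
    w,V=np.linalg.eigh(np.cov(P.T)); a=V[:,1]; t=(P-c)@a
    print(nm,"bar n",len(P),"mean",c.round(1),"mid",(c+a*(t.max()+t.min())/2).round(1),"len",np.ptp(t).round(1),"ang",np.degrees(np.arctan2(a[1],a[0])).round(2),"rect",r, "z",np.median(W[o][:,2]).round(1))
    # prongs
    W,m=sel(s,(610,-240),90,192,206)
    g=m&(hsv[...,1]<60)
    v,u=np.where(g); P=plane(s,np.c_[u,v],200)[:,:2]
    print(" prongs n",len(P),cv2.minAreaRect(P.astype(np.float32)),np.median(W[g][:,2]))
    # mouth
    W,m=sel(s,(497,211),70,95,125)
    b=m&(hsv[...,0]>100)&(hsv[...,0]<125)&(hsv[...,1]>90)&(hsv[...,2]>110)
    print(" flange z",np.median(W[b][:,2]))
    mm=cv2.morphologyEx(b.astype(np.uint8),cv2.MORPH_CLOSE,np.ones((3,3)))
    cs,_=cv2.findContours(mm,cv2.RETR_EXTERNAL,cv2.CHAIN_APPROX_NONE); k=max(cs,key=cv2.contourArea).reshape(-1,2)
    Q=plane(s,k,110)[:,:2]; print(" circle",cv2.fitEllipse(Q.astype(np.float32)),cv2.minEnclosingCircle(Q.astype(np.float32)))
    W,m=sel(s,(497,211),60,85,135)
    for n2,mk in [("white",(hsv[...,1]<70)&(hsv[...,2]>140)),("red",((hsv[...,0]>165)|(hsv[...,0]<8))&(hsv[...,1]>90)&(hsv[...,2]>110)),("green",(hsv[...,0]>50)&(hsv[...,0]<95)&(hsv[...,1]>50)&(hsv[...,2]>70))]:
        L,n=label(m&mk)
        for i in range(1,n+1):
            v,u=np.where(L==i); p=plane(s,[[u.mean(),v.mean()]],110)[0]; print("  ",n2,len(u),u.mean().round(1),v.mean().round(1),p.round(1))
E
python3 meas.py
```

```text
top bar n 104 mean [ 573.2 -259.8] mid [ 572.3 -257.9] len 84.6 ang 115.09 rect ((572.057373046875, -257.9657287597656), (14.985506057739258, 84.62635803222656), 26.53945541381836) z 215.2
 prongs n 250 ((614.1181030273438, -236.6688232421875), (127.79144287109375, 67.82611083984375), 22.95348358154297) 199.75717062159254
 flange z 109.48087371228326
 circle ((482.2249755859375, 194.15138244628906), (51.89882278442383, 87.79402923583984), 64.15898895263672) ((490.30877685546875, 204.69491577148438), 49.02083206176758)
   white 7 256.0 176.0 [551.1 212.8 110. ]
   white 1 250.0 177.0 [547.5 234.  110. ]
   white 11 262.5 178.8 [540.9 189.7 110. ]
   white 1 248.0 178.0 [544.  241.1 110. ]
   white 1 246.0 179.0 [540.4 248.1 110. ]
   white 1 245.0 180.0 [536.8 251.6 110. ]
   white 1 244.0 181.0 [533.2 255.1 110. ]
   white 1 243.0 182.0 [529.7 258.6 110. ]
   white 1 269.0 183.0 [525.8 166.3 110. ]
   white 2 242.0 184.5 [520.7 261.9 110. ]
   white 5 240.0 191.0 [497.5 268.6 110. ]
   white 1 242.0 199.0 [469.  260.9 110. ]
   white 9 248.7 203.2 [453.9 237.1 110. ]
   red 4 242.5 1
[... 743 characters left out ...]
447.  223.5 110. ]
   white 2 378.5 198.0 [454.9 182.4 110. ]
   white 11 396.2 198.9 [455.8 239.7 110. ]
   white 2 376.5 199.0 [460.4 175.7 110. ]
   white 1 375.0 200.0 [465.9 170.7 110. ]
   white 1 400.0 200.0 [460.5 251.6 110. ]
   white 1 374.0 201.0 [471.2 167.3 110. ]
   white 2 401.5 201.0 [465.3 256.  110. ]
   white 1 403.0 202.0 [470.1 260.4 110. ]
   white 1 404.0 203.0 [474.9 263.2 110. ]
   white 1 372.0 206.0 [496.7 160.1 110. ]
   white 2 406.0 206.5 [492. 268. 110.]
   white 9 382.3 215.8 [541.6 190.7 110. ]
   red 4 374.2 203.2 [482.5 167.7 110. ]
   red 5 404.0 211.0 [514.4 259.8 110. ]
   green 4 403.0 204.2 [481.4 259.4 110. ]
   green 5 374.8 210.0 [515.7 168.3 110. ]
```

```bash
python3 - <<'E'
from h import *
for nm in ["top","scene"]:
    s=np.load(f"{nm}0.npz");W=cloud(s);hsv=cv2.cvtColor(s["color"],cv2.COLOR_RGB2HSV).astype(int)
    g=(hsv[...,1]<70)&(W[...,0]>150)&(W[...,0]<900)&(W[...,1]<-120)&(W[...,1]>-650)&(W[...,2]>220)
    for (x0,x1,y0,y1) in [(200,500,-450,-200),(600,900,-620,-280)]:
        m=g&(W[...,0]>x0)&(W[...,0]<x1)&(W[...,1]>y0)&(W[...,1]<y1)
        P=W[m]; 
        if len(P): print(nm,len(P),np.percentile(P[:,2],[5,50,98]).round(),cv2.boxPoints(cv2.minAreaRect(P[:,:2].astype(np.float32))).round().tolist())
E
```

```text
top 699 [270. 278. 292.] [[174.0, -303.0], [204.0, -392.0], [371.0, -336.0], [341.0, -247.0]]
top 708 [269. 277. 293.] [[612.0, -481.0], [670.0, -558.0], [812.0, -451.0], [753.0, -374.0]]
scene 467 [231. 276. 291.] [[175.0, -303.0], [205.0, -390.0], [379.0, -330.0], [349.0, -243.0]]
scene 999 [232. 278. 292.] [[615.0, -482.0], [671.0, -556.0], [816.0, -446.0], [761.0, -373.0]]
```

```bash
python3 -m inch '{"xyz":[[0.5,0.3,1],[1,1,1],[1,1,1],[1,1,1],[1,1,0]],"dr":[[0,0,1],[0,0,1],[0,0,1],[0,0,1],[0,0,1]]}' 100
python3 -m inch '{"xyz":[[1,1,0],[1,1,0],[1,1,0],[1,1,0],[1,1,0]],"dr":[[0,0,1],[0,0,1],[0,0,1],[0,0,1],[0,0,0.7]]}'
```

```text
time: 1.52
position: [291.6, -532.1, 332.4]
orientation: [2.597, 1.762, -0.0]
contact_force: [-0.2, -0.1, -0.5]
finger_gap: 85.2
time: 2.15
position: [391.2, -431.6, 330.4]
orientation: [1.682, 2.653, -0.0]
contact_force: [0.2, -0.4, -0.4]
finger_gap: 85.7
```

```bash
python3 -m inch '{"xyz":[[1,1,0],[1,1,0],[1,1,0],[1,1,0],[1,1,0]],"dr":[[0,0,0],[0,0,0],[0,0,0],[0,0,0],[0,0,0]]}'
python3 -m inch '{"xyz":[[1,1,0],[1,1,0],[1,1,-0.5],[1,0.75,-0.75],[0.15,0,-0.75]],"dr":[[0,0,0],[0,0,0],[0,0,0],[0,0,0],[0,0,0]]}'
python3 - <<'E'
from plant import manip
from h import *
for c in ["top","scene"]:
    s=manip.snapshot(c); np.savez(c+"1.npz",**s)
    p=project(s,[573.5,-257.5,216])[0].astype(int)
    crop(s,p[0]-40,p[1]-40,80,80,7,f"pics/{c}1.png")
a=np.hstack([cv2.imread("pics/top1.png"),cv2.imread("pics/scene1.png")]);cv2.imwrite("pics/m1.png",cv2.resize(a,(800,400)))
E
```

```text
time: 2.78
position: [491.2, -331.6, 330.4]
orientation: [1.689, 2.649, -0.0]
contact_force: [0.3, 0.4, -1.0]
finger_gap: 85.6
time: 3.4
position: [574.8, -255.4, 289.7]
orientation: [-1.684, -2.652, -0.001]
contact_force: [-0.2, -1.4, 0.3]
finger_gap: 85.2
```

View pics/m1.png

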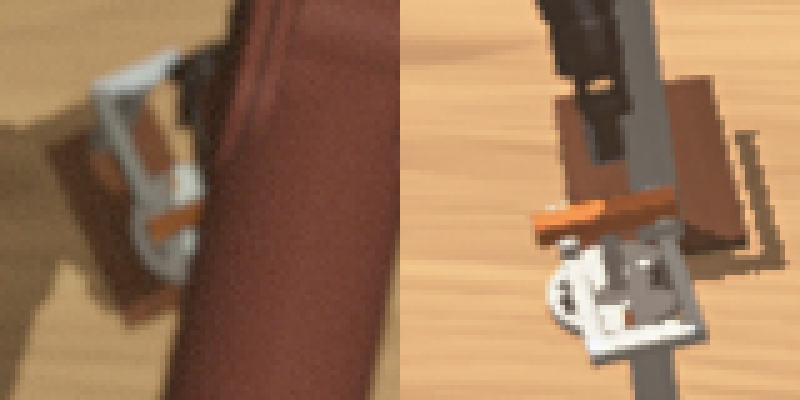

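```bash
python3 -m inch '{"xyz":[[0,0,-0.5],[0,0,-1],[0,0,-1],[0,0,-1],[0,0,-0.6]],"dr":[[0,0,0],[0,0,0],[0,0,0],[0,0,0],[0,0,0]]}'
python3 - <<'E'
from plant import manip
from h import *
s=manip.snapshot("scene"); np.savez("scene2.npz",**s)
p=project(s,[573.5,-257.5,216])[0].astype(int)
crop(s,p[0]-40,p[1]-50,80,80,7,f"pics/s2.png")
st=manip.get_state();print(st["position"],st["contact_force"])
E
```

```text
time: 4.12
position: [573.1, -257.3, 206.7]
orientation: [-1.688, -2.648, 0.0]
contact_force: [-0.9, -0.1, 0.4]
finger_gap: 85.4
[ 572.66589376 -257.08469456  205.44973881] [-0.81568042 -0.24537447 -1.13374312]
```

View pics/s2.png

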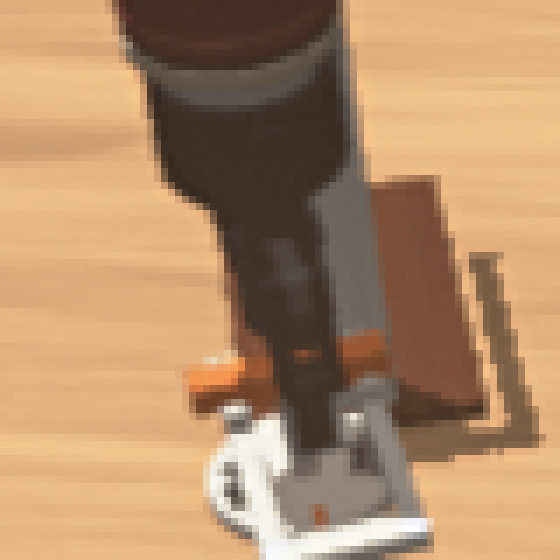

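The fingers straddle the bar (bar 185–390 px, finger about 310 px, near side), so I'm closing.

```bash
python3 -m inch '{"xyz":[[0,0,0],[0,0,0],[0,0,0],[0,0,0],[0,0,0]],"dr":[[0,0,0],[0,0,0],[0,0,0],[0,0,0],[0,0,0]]}' 0
python3 -m inch '{"xyz":[[0,0,0],[0,0,0],[0,0,0]],"dr":[[0,0,0],[0,0,0],[0,0,0]]}'
```

```text
time: 4.8
position: [573.9, -257.3, 208.9]
orientation: [1.688, 2.648, 0.0]
contact_force: [0.4, -0.3, 3.1]
finger_gap: 14.8
time: 5.18
position: [573.9, -257.3, 209.0]
orientation: [1.688, 2.648, 0.0]
contact_force: [-1.2, 1.1, 5.3]
finger_gap: 15.0
```

```bash
python3 -m inch '{"xyz":[[0,0,0.3],[0,0,0.4],[0,0,0.4],[0,0,0],[0,0,0]],"dr":[[0,0,0],[0,0,0],[0,0,0],[0,0,0],[0,0,0]]}'
python3 - <<'E'
from plant import manip
from h import *
s=manip.snapshot("scene"); np.savez("scene3.npz",**s)
p=project(s,[573.5,-257.5,216])[0].astype(int)
crop(s,p[0]-40,p[1]-50,80,80,7,f"pics/s3.png")
st=manip.get_state();print(st["position"],st["contact_force"],st["ft_torque"],st["finger_gap"])
E
```

```text
time: 5.8
position: [573.5, -257.2, 230.1]
orientation: [-1.688, -2.649, 0.0]
contact_force: [-1.0, -0.3, -2.2]
finger_gap: 15.3
[ 573.44252758 -257.20653198  229.96403194] [ 0.09863897 -0.18986111 -1.06750185] [0.02787315 0.02203691 0.01232137] 14.599074542081388
```

View pics/s3.png

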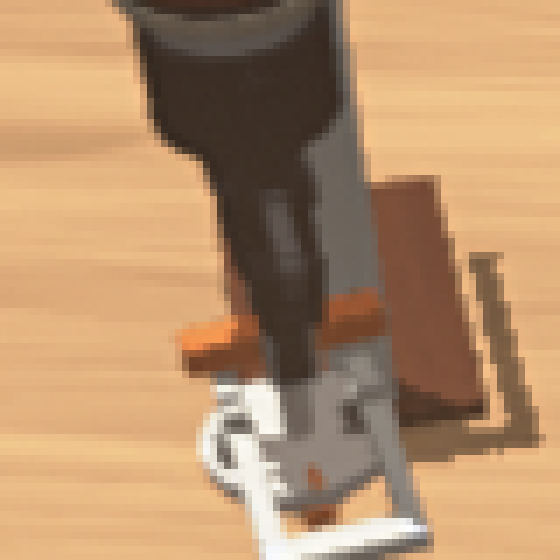

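```bash
python3 -m inch '{"xyz":[[-0.5,-0.21,0],[-1,-0.42,0],[-1,-0.42,0],[-1,-0.42,0],[-1,-0.42,0]],"dr":[[0,0,0],[0,0,0],[0,0,0],[0,0,0],[0,0,0]]}'
python3 -m inch '{"xyz":[[-0.6,-0.25,0],[-0.4,-0.16,0],[0,0,0.8],[0,0.3,1],[0,1,1]],"dr":[[0,0,0],[0,0,0],[0,0,0],[0,0,0],[0,0,0]]}'
python3 - <<'E'
from plant import manip
from h import *
s=manip.snapshot("scene"); np.savez("scene4.npz",**s)
cv2.imwrite("pics/s4.png",s["color"][:,:,::-1])
st=manip.get_state();print(st["q"],st["position"],st["contact_force"],st["ft_torque"],st["finger_gap"])
E
```

```text
time: 6.48
position: [481.7, -296.0, 230.5]
orientation: [1.69, 2.648, -0.001]
contact_force: [0.2, -1.0, -1.8]
finger_gap: 14.7
time: 7.1
position: [464.1, -276.9, 287.9]
orientation: [1.689, 2.648, 0.001]
contact_force: [0.8, 0.8, -1.0]
finger_gap: 15.1
[ 0.842454    0.11452816 -0.42651208  1.65643229  0.04718333  1.37701555
  0.84893204] [ 465.8178023  -273.18476717  290.9630387 ] [1.74461585 2.81381173 1.34323784] [ 0.26718425 -0.06430904 -0.00816458] 15.181143743490551
```

View pics/s4.png

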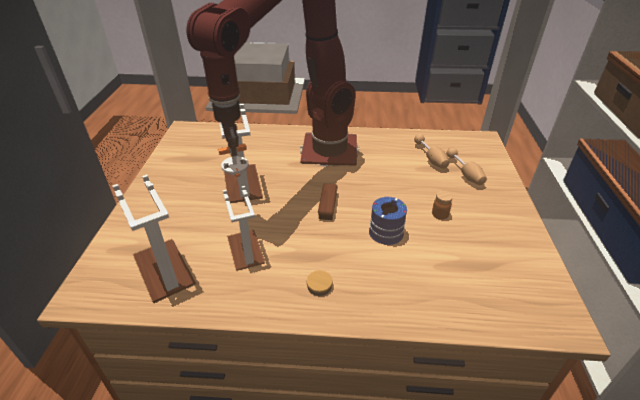

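```bash
R='[0,0,-0.5]'; python3 -m inch '{"xyz":[[0,0.5,0],[0.1,1,0],[0.1,1,0],[0.1,1,0],[0.1,1,0]],"dr":[[0,0,-0.2],[0,0,-0.4],[0,0,-0.4],[0,0,-0.4],[0,0,-0.4]]}'
python3 -m inch '{"xyz":[[0.1,1,0],[0.1,1,0],[0.1,1,0],[0.1,1,0],[0.1,1,0]],"dr":[[0,0,-0.4],[0,0,-0.4],[0,0,-0.4],[0,0,-0.4],[0,0,-0.4]]}'
python3 -m inch '{"xyz":[[0.1,1,0],[0.1,1,0],[0.1,1,0],[0.1,1,0],[0.1,1,0]],"dr":[[0,0,-0.4],[0,0,-0.4],[0,0,-0.4],[0,0,-0.4],[0,0,-0.2]]}'
python3 -m inch '{"xyz":[[0.1,1,0],[0.1,1,0],[0.1,1,0],[0.1,1,0],[0.1,1,0]],"dr":[[0,0,0],[0,0,0],[0,0,0],[0,0,0],[0,0,0]]}'
python3 -m inch '{"xyz":[[0,1,0],[0,1,0],[0,1,0],[0,0.7,0],[0,0.2,0]],"dr":[[0,0,0],[0,0,0],[0,0,0],[0,0,0],[0,0,0]]}'
```

```text
time: 7.78
position: [472.1, -185.1, 287.1]
orientation: [2.082, 2.352, 0.001]
contact_force: [-0.4, -0.1, -1.5]
finger_gap: 14.7
time: 8.4
position: [481.8, -85.1, 287.1]
orientation: [2.459, 1.954, 0.001]
contact_force: [0.2, 0.1, -1.9]
finger_gap: 15.2
time: 9.02
position: [491.5, 14.9, 287.1]
orientation: [2.734, 1.546, 0.001]
contact_force: [0.5, 0.1, -1.7]
finger_gap: 14.8
time: 9.65
position: [501.2, 114.8, 287.1]
orientation: [2.733, 1.549, 0.001]
contact_force: [0.1, -0.4, -1.5]
finger_gap: 15.2
time: 10.28
position: [501.2, 192.2, 286.6]
orientation: [-2.733, -1.549, -0.001]
contact_force: [0.7, -0.8, -1.0]
finger_gap: 15.6
```

```bash
python3 - <<'E'
from plant import manip
import numpy as np
from scipy.spatial.transform import Rotation as R
for i in range(1):
    st=manip.get_state();M=R.from_rotvec(st["orientation"]).as_matrix()
    print(st["time"],st["position"],M[:,2].round(4),np.degrees(np.arctan2(M[1,1],M[0,1])),st["q"].round(3))
E
```

```text
10.275 [501.17908402 192.22458159 286.64685635] [ 2.e-04  4.e-04 -1.e+00] -30.898009480203978 [ 0.293  0.159 -0.819  1.653  0.117  1.381 -1.081]
```

```bash
python3 -m inch '{"xyz":[[-0.16,0.8,-0.5],[0,0.27,-1],[0,0,-1],[0,0,-1],[0,0,-0.2]],"dr":[[0,0,0.17],[0,0,0],[0,0,0],[0,0,0],[0,0,0]]}'
python3 - <<'E'
from plant import manip
from h import *
from scipy.spatial.transform import Rotation as R
for c in ["top","scene"]:
    s=manip.snapshot(c); np.savez(c+"5.npz",**s)
    p=project(s,[498,213,160])[0].astype(int)
    crop(s,p[0]-40,p[1]-40,80,80,7,f"pics/{c}5.png")
a=np.hstack([cv2.imread("pics/top5.png"),cv2.imread("pics/scene5.png")]);cv2.imwrite("pics/m5.png",cv2.resize(a,(800,400)))
st=manip.get_state();M=R.from_rotvec(st["orientation"]).as_matrix()
print(st["time"],st["position"],M[:,2].round(4),np.degrees(np.arctan2(M[1,1],M[0,1])),st["contact_force"])
E
```

```text
time: 10.9
position: [497.4, 211.4, 209.9]
orientation: [-2.711, -1.586, 0.005]
contact_force: [-0.2, -0.2, -1.4]
finger_gap: 14.9
11.0 [498.08548283 211.93867225 211.52951749] [-1.4e-03 -3.0e-04 -1.0e+00] -29.328697168356957 [ 0.21303097 -0.36168382 -1.6911489 ]
```

View pics/m5.png

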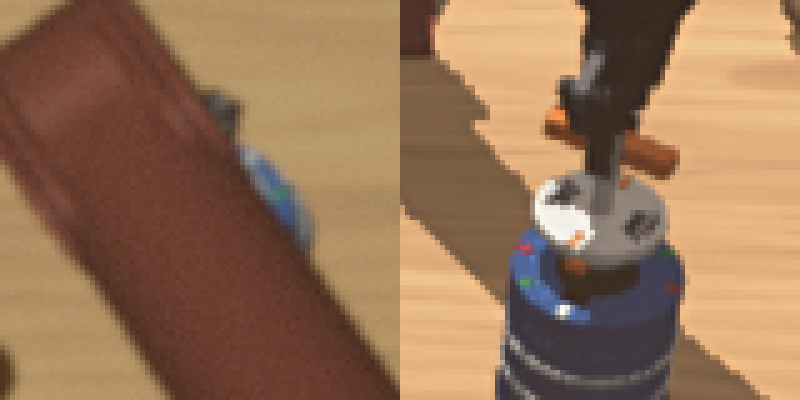

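```bash
cat > ov.py <<'E'
from h import *
import sys
from scipy.optimize import least_squares
def ovl(s,C,yaw,zo,name,u0v0=None):
    f=8; p=project(s,[498,213,150])[0].astype(int); u0,v0=p-40
    im=cv2.resize(s["color"][v0:v0+75,u0:u0+80,::-1],None,fx=f,fy=f,interpolation=cv2.INTER_NEAREST)
    def dr(P,col,cl):
        q=((project(s,P)-[u0,v0]+.5)*f).astype(int); cv2.polylines(im,[q.reshape(-1,1,2)],cl,col,1)
    a=np.radians(yaw);X=np.array([np.cos(a),np.sin(a)]);Y=np.array([-X[1],X[0]])
    t=np.linspace(0,2*np.pi,60)
    ring=lambda c,r,z:np.c_[c[0]+r*np.cos(t),c[1]+r*np.sin(t),t*0+z]
    dr(ring(C,42,zo+10),(0,0,255),True);dr(ring(C,42,zo),(0,255,255),True)
    for z in (zo+55,zo+71):
        dr([[*(C+sx*8*X+sy*42*Y),z] for sx,sy in [(1,1),(1,-1),(-1,-1),(-1,1)]],(255,0,255),True)
    m=np.array([498,213.6]); dr(ring(m,55,110),(0,255,0),True); dr(ring(m,27,110),(0,255,0),True)
    for sg in (1,-1):
        P=C+sg*34*X; dr([[*(C+sg*r*X+w*Y),zo-18] for r,w in [(24,7),(34,7),(34,-7),(24,-7)]],(255,255,0),False)
    cv2.imwrite(name,im)
E
python3 - <<'E'
from ov import *
s=np.load("scene5.npz"); ovl(s,np.array([498.1,211.9]),-29.3,211.5-63.9,"pics/o5.png")
W=cloud(s); hsv=cv2.cvtColor(s["color"],cv2.COLOR_RGB2HSV)
m=(np.hypot(W[...,0]-498,W[...,1]-212)<50)&(W[...,2]>150)&(W[...,2]<166)
print(np.median(W[m][:,2]),m.sum())
E
```

```text
156.3841455899729 366
```

View pics/o5.png

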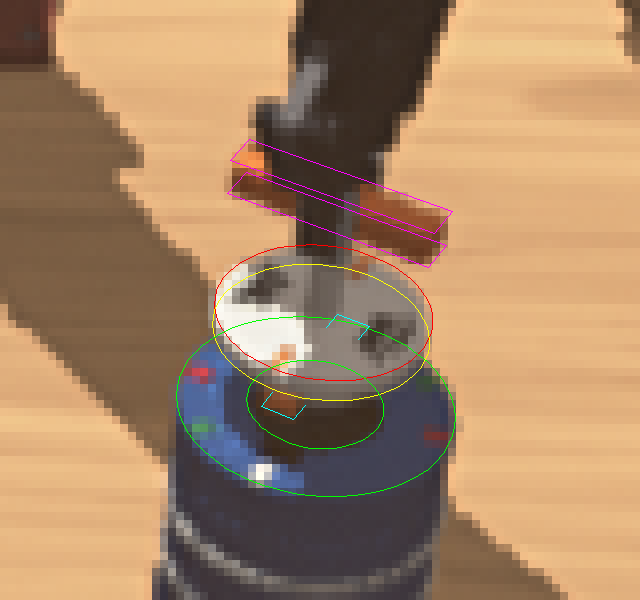

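```bash
cat > st.py <<'E'
from plant import manip
import numpy as np
from scipy.spatial.transform import Rotation as R
st=manip.get_state();M=R.from_rotvec(st["orientation"]).as_matrix()
print(st["time"],st["position"].round(2),M[:,2].round(4),"yaw",np.degrees(np.arctan2(M[1,1],M[0,1])).round(2),st["contact_force"].round(2),st["ft_torque"].round(3),st["finger_gap"].round(1))
E
python3 -m inch '{"xyz":[[0,0.08,-0.3],[0,0,-0.3],[0,0,0],[0,0,0]],"dr":[[0,0,0],[0,0,0],[0,0,0],[0,0,0]]}'; python3 st.py
```

```text
time: 11.5
position: [498.5, 213.8, 200.5]
orientation: [2.711, 1.587, 0.0]
contact_force: [1.0, -0.1, -2.1]
finger_gap: 14.8Traceback (most recent call last):
  File "st.py", line 5, in <module>
    print(st["time"],st["position"].round(2),M[:,2].round(4),"yaw",np.degrees(np.arctan2(M[1,1],M[0,1])).round(2),st["contact_force"].round(2),st["ft_torque"].round(3),st["finger_gap"].round(1))
                                                                                                                                                                        ^^^^^^^^^^^^^^^^^^^^^^
AttributeError: 'float' object has no attribute 'round'
```

```bash
sed -i 's/st\["finger_gap"\].round(1)/round(st["finger_gap"],1)/' st.py
python3 -m inch '{"xyz":[[0,0,-0.2],[0,0,-0.2],[0,0,-0.2],[0,0,0]],"dr":[[0,0,0],[0,0,0],[0,0,0],[0,0,0]]}'; python3 st.py
```

```text
time: 12.0
position: [498.2, 213.6, 187.9]
orientation: [-2.711, -1.587, 0.001]
contact_force: [0.2, -0.2, -2.7]
finger_gap: 14.9
12.0 [498.21 213.62 187.86] [-8.e-04 -2.e-04 -1.e+00] yaw -29.32 [ 0.22 -0.21 -2.66] [-0.005  0.031  0.001] 14.9
```

```bash

python3 -m inch '{"xyz":[[0,0,-0.2],[0,0,-0.2],[0,0,-0.1],[0,0,0]],"dr":[[0,0,0],[0,0,0],[0,0,0],[0,0,0]]}'; python3 st.py
```

```text
time: 12.5
position: [498.3, 213.7, 178.1]
orientation: [-2.711, -1.587, 0.0]
contact_force: [0.0, 1.1, -3.0]
finger_gap: 14.7
12.5 [498.33 213.71 178.13] [-3.e-04 -1.e-04 -1.e+00] yaw -29.32 [ 0.    1.09 -3.01] [ 0.041 -0.003 -0.002] 14.7
```

```bash

python3 -m inch '{"xyz":[[0,0,-0.1],[0,0,-0.1],[0,0,0],[0,0,0]],"dr":[[0,0,0],[0,0,0],[0,0,0],[0,0,0]]}'; python3 st.py
```

```text
time: 13.0
position: [498.4, 213.8, 174.3]
orientation: [-2.711, -1.587, 0.0]
contact_force: [0.9, 0.8, -1.9]
finger_gap: 15.1
13.0 [498.42 213.77 174.33] [-1.e-04  1.e-04 -1.e+00] yaw -29.32 [ 0.89  0.76 -1.93] [ 0.004 -0.006 -0.015] 15.1
```

```bash

python3 -m inch '{"xyz":[[0,0,-0.05],[0,0,-0.05],[0,0,0],[0,0,0]],"dr":[[0,0,0],[0,0,0],[0,0,0],[0,0,0]]}'; python3 st.py
python3 - <<'E'
from plant import manip
from ov import *
s=manip.snapshot("scene");np.savez("scene6.npz",**s);ovl(s,np.array([498.4,213.8]),-29.3,110,"pics/o6.png")
E
```

```text
time: 13.5
position: [498.6, 213.9, 173.9]
orientation: [2.711, 1.586, 0.001]
contact_force: [-5.1, -3.9, 14.2]
finger_gap: 14.7
13.5 [498.59 213.86 173.88] [ 9.e-04 -6.e-04 -1.e+00] yaw -29.33 [-5.07 -3.9  14.18] [-0.705  1.36  -0.071] 14.7
```

View pics/o6.png

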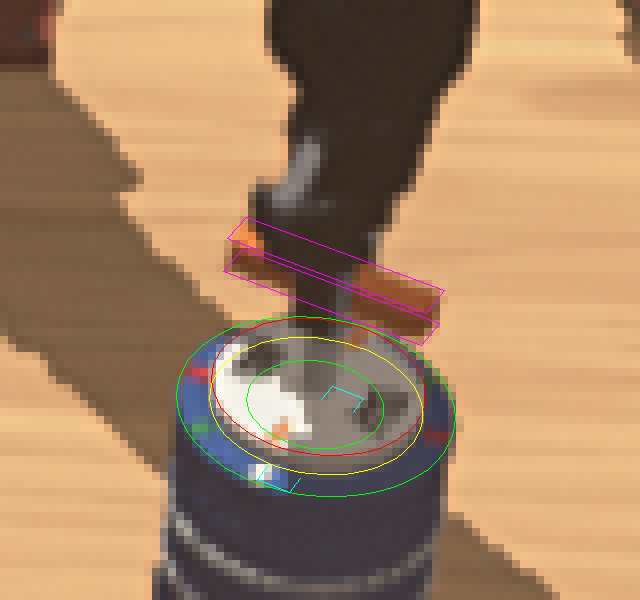

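```bash
python3 - <<'E'
from h import *
s=np.load("scene6.npz");W=cloud(s);hsv=cv2.cvtColor(s["color"],cv2.COLOR_RGB2HSV).astype(int)
r=np.hypot(W[...,0]-498.5,W[...,1]-213.8)
m=(r<46)&(W[...,2]>112)&(W[...,2]<128)&(hsv[...,1]<60)
P=W[m]; A=np.c_[P[:,:2]-[498.5,213.8],np.ones(len(P))]
k=np.linalg.lstsq(A,P[:,2],rcond=None)[0]; print("disc top fit z",k[2],"tilt deg",np.degrees(k[:2]),len(P))
v,u=np.where(m); mm=cv2.morphologyEx(m.astype(np.uint8),cv2.MORPH_CLOSE,np.ones((5,5)))
Q=plane(s,np.c_[u,v],118)[:,:2]; print("disc enclosing",cv2.minEnclosingCircle(Q.astype(np.float32)))
b=(r<60)&(r>44)&(W[...,2]>100)&(W[...,2]<118)&(hsv[...,0]>100)&(hsv[...,0]<130)&(hsv[...,1]>90)&(W[...,2]<120)
print("flange z",np.median(W[b][:,2]),b.sum())
E
```

```text
disc top fit z 119.97326330305988 tilt deg [-1.46244685  0.26444568] 342
disc enclosing ((501.26812744140625, 215.5501708984375), 45.85547637939453)
flange z 109.76325822942476 45
```

```bash

python3 -m inch '{"xyz":[[-0.03,-0.02,0],[0,0,0]],"dr":[[0,0,0],[0,0,0]]}'; python3 st.py
```

```text
time: 13.8
position: [498.6, 213.8, 173.9]
orientation: [2.711, 1.586, 0.003]
contact_force: [-3.2, -0.2, 10.1]
finger_gap: 14.6
13.8 [498.56 213.83 173.89] [ 2.2e-03  4.0e-04 -1.0e+00] yaw -29.33 [-3.24 -0.22 10.07] [-0.294  0.554  0.031] 14.6
```

```bash

python3 -m inch '{"xyz":[[0,0,0],[0,0,0],[0,0,0],[0,0,0]],"dr":[[0,0,-0.5],[0,0,-0.5],[0,0,-0.5],[0,0,0]]}'; python3 st.py
```

```text
time: 14.3
position: [498.9, 214.0, 173.9]
orientation: [2.896, 1.217, 0.005]
contact_force: [0.1, 0.2, 8.3]
finger_gap: 14.9
14.3 [498.95 214.   173.89] [ 3.1e-03  9.0e-04 -1.0e+00] yaw -44.4 [0.09 0.19 8.34] [-0.067  0.082 -0.096] 14.9
```

```bash

python3 -m inch '{"xyz":[[0,0,0],[0,0,0],[0,0,0],[0,0,0]],"dr":[[0,0,-0.5],[0,0,-0.5],[0,0,0],[0,0,0]]}'; python3 st.py
python3 - <<'E'
from plant import manip
from ov import *
s=manip.snapshot("scene");np.savez("scene7.npz",**s);ovl(s,np.array([498.9,214.0]),-54.4,110,"pics/o7.png")
E
```

```text
time: 14.8
position: [499.0, 213.9, 173.9]
orientation: [2.991, 0.962, 0.005]
contact_force: [-0.1, -1.3, 7.4]
finger_gap: 15.0
14.8 [499.   213.89 173.9 ] [ 3.1e-03  9.0e-04 -1.0e+00] yaw -54.34 [-0.12 -1.31  7.39] [-0.068  0.041 -0.091] 15.0
```

View pics/o7.png

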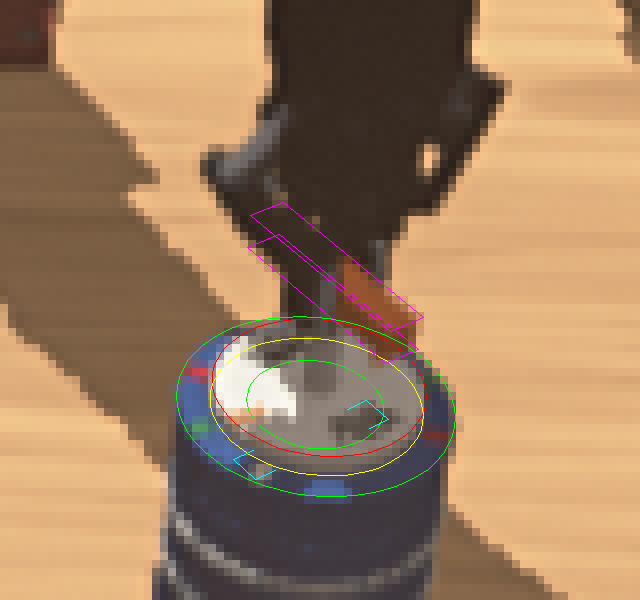

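```bash

python3 -m inch '{"xyz":[[0,0,0],[0,0,0],[0,0,0],[0,0,0],[0,0,0]],"dr":[[0,0,-0.5],[0,0,-0.5],[0,0,-0.5],[0,0,-0.3],[0,0,0]]}'; python3 st.py
python3 -m inch '{"xyz":[[0,0,0],[0,0,0]],"dr":[[0,0,0],[0,0,0]]}'; python3 st.py
python3 - <<'E'
from plant import manip
from ov import *
s=manip.snapshot("scene");np.savez("scene8.npz",**s);ovl(s,np.array([499,214.0]),-72.4,110,"pics/o8.png")
s=manip.snapshot("top");np.savez("top8.npz",**s);cv2.imwrite("pics/t8.png",s["color"][:,:,::-1])
E
```

```text
time: 15.48
position: [499.1, 213.6, 173.9]
orientation: [-3.104, -0.481, -0.005]
contact_force: [0.2, -1.7, 7.8]
finger_gap: 15.2
15.475 [499.06 213.65 173.89] [ 3.2e-03  5.0e-04 -1.0e+00] yaw -72.37 [ 0.25 -1.73  7.78] [-0.299  0.056  0.088] 15.2
time: 15.72
position: [499.0, 213.7, 173.9]
orientation: [-3.104, -0.482, -0.005]
contact_force: [0.5, -1.7, 9.1]
finger_gap: 14.8
15.725 [499.03 213.69 173.9 ] [ 3.1e-03  6.0e-04 -1.0e+00] yaw -72.33 [ 0.52 -1.74  9.13] [-0.31   0.03   0.104] 14.8
```

View pics/o8.png

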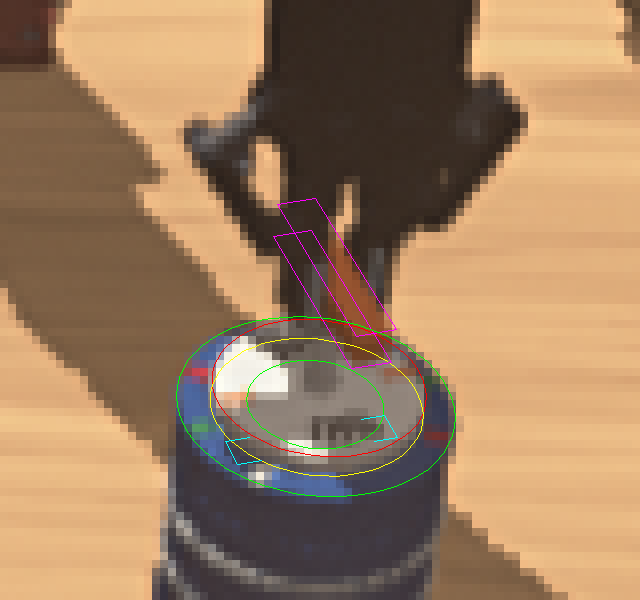

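View pics/t8.png

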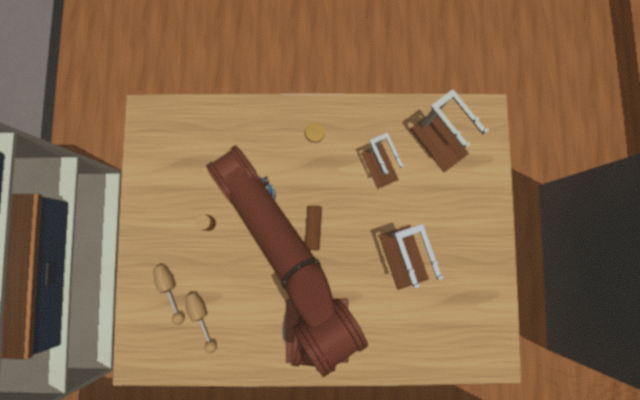

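```bash
python3 - <<'E'
from h import *
from scipy.optimize import least_squares
D=[]
for n in (6,7,8):
    s=np.load(f"scene{n}.npz");c=s["color"].astype(float);W=cloud(s)
    r=np.hypot(W[...,0]-499,W[...,1]-214)
    o=(c[...,0]-c[...,2])/(c.sum(2)+1)
    m=(r>24)&(r<48)&(W[...,2]>113)&(W[...,2]<128)&(o>0.12)
    v,u=np.where(m); Q=plane(s,np.c_[u,v],120)[:,:2]; w=o[m]
    for sg in (1,-1):
        a=np.arctan2(Q[:,1]-214,Q[:,0]-499)
        print(n,[(int(uu),int(vv),q.round(0).tolist(),round(x,2),round(float(np.degrees(t))) ) for uu,vv,q,x,t in zip(u,v,Q,w,a)]); break
E
```

```text
6 [(394, 198, [464.0, 231.0], np.float64(0.23), 154), (395, 198, [464.0, 234.0], np.float64(0.26), 150), (393, 199, [469.0, 227.0], np.float64(0.18), 156), (394, 199, [469.0, 231.0], np.float64(0.32), 151), (395, 199, [469.0, 234.0], np.float64(0.19), 147), (393, 200, [474.0, 227.0], np.float64(0.15), 152), (394, 200, [474.0, 230.0], np.float64(0.19), 147), (384, 210, [525.0, 196.0], np.float64(0.16), -35), (385, 210, [525.0, 199.0], np.float64(0.26), -30), (384, 211, [530.0, 196.0], np.float64(0.29), -31), (385, 211, [530.0, 199.0], np.float64(0.19), -26), (403, 211, [526.0, 254.0], np.float64(0.26), 56), (384, 212, [535.0, 195.0], np.float64(0.12), -28)]
7 [(396, 201, [479.0, 236.0], np.float64(0.17), 132), (397, 201, [478.0, 239.0], np.float64(0.34), 129), (399, 201, [478.0, 246.0], np.float64(0.17), 123), (397, 202, [483.0, 239.0], np.float64(0.18), 122), (375, 203, [493.0, 169.0], np.float64(0.36), -97), (380, 208, [517.0, 184.0], np.float64(0.14), -60), (381, 208, [516.0, 187.0], np.float64(0.19), -57), (382, 208, [516.0, 190.0], np.float64(0.2), -54), (379, 209, [522.0, 180.0], np.float64(0.21), -56), (380, 209, [521.0, 184.0], np.float64(0.23), -54), (381, 209, [521.0, 187.0], np.float64(0.19), -51), (379, 210, [526.0, 180.0], np.float64(0.13), -51)]
8 [(401, 202, [483.0, 252.0], np.float64(0.12), 113), (398, 203, [488.0, 242.0], np.float64(0.22), 111), (399, 203, [488.0, 245.0], np.float64(0.23), 109), (400, 203, [488.0, 248.0], np.float64(0.26), 108), (401, 203, [488.0, 251.0], np.float64(0.24), 107), (398, 204, [493.0, 242.0], np.float64(0.14), 102), (378, 206, [507.0, 178.0], np.float64(0.16), -77), (379, 206, [507.0, 181.0], np.float64(0.18), -76), (380, 206, [507.0, 184.0], np.float64(0.24), -75), (381, 206, [507.0, 187.0], np.float64(0.15), -74), (378, 207, [512.0, 178.0], np.float64(0.15), -70), (379, 207, [512.0, 181.0], np.float64(0.12), -69), (380, 207, [512.0, 184.0], np.float64(0.16), -67)]
```

```bash

python3 -m inch '{"xyz":[[0,0,0],[0,0,0],[0,0,0],[0,0,0]],"dr":[[0,0,-0.1],[0,0,0],[0,0,0],[0,0,0]]}'; python3 st.py
python3 -c "
from plant import manip
print(manip.finish_job())"; python3 st.py
```

```text
time: 16.32
position: [499.1, 213.7, 173.9]
orientation: [-3.108, -0.456, -0.005]
contact_force: [0.3, -1.8, 8.4]
finger_gap: 15.1
16.325 [499.06 213.69 173.92] [ 3.2e-03  5.0e-04 -1.0e+00] yaw -73.32 [ 0.26 -1.8   8.41] [-0.299  0.026  0.295] 15.1
the job is handed in; nothing more can be done
None
the job is handed in; nothing more can be done
```

I lifted the lid off the smallest stand, seated it in the canister and twisted it clockwise to the green mark. I handed in at about 16.3 s, still gripping it. No verdict was reported.

**Lid seated:** Depth put the disc top at 120.0 mm and the flange at 109.8 mm, so the 10 mm disc sits flush. The press-down force was 8 N at the end (14 N when it first seated).

**Twist:** The gripper turned to -73.3°, about 0.77 rad from the measured notch line. Just before a last 1° turn, the orange stripes lined up with the gripper heading.
- **Collar angle:** I could not see it. Allowing for the stated lag, I estimate 0.69 to 0.70 rad, well short of the red mark at 1.4.
- **Torque about vertical:** It read about -0.09 N m part-way through, the wrong sign for the spring. It then read +0.1 and finally +0.3 N m, more than the 0.165 N m the spring should give, so I relied on the stripes and heading instead.

**Fit:** The scene camera showed the disc about 1 to 2 mm off the predicted outline. That is within the calibration error and the clearance.

**Bystanders:** The brush, tin and jar looked unmoved in the last top picture.

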